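# Clamp a wooden heel in the heel-drilling vice with its tab-lock knob

### The arm

A 7-joint arm with a two-finger parallel gripper is mounted at the origin on the work surface. World frame = base frame: x ahead of the robot, y to its left, z up, the work surface at z = 0. Lengths are in m, angles in rad, forces in N, time in s.
With the tool pointing down it reaches from about 0.4 to 0.875 m from the base axis. Payload 19.3 kg.
Tool frame: the origin (TCP) lies at the very end of the fingers, on their centre line; the grasp point (between the pads) lies 19 mm behind it; z points along the fingers, y is the direction in which the jaws open and shut (so a half turn about z gives the same grasp; the last joint's range is limited). The gripper opens to 85 mm and grips with 20 to 120 N. Pads are 22 mm wide; open, the fingers measure 114 mm over their backs; the gripper's body (76 mm by 85 mm) begins 54 mm behind the grasp point. The pads swing forward as they close: fully open they stand 13 mm farther back than shut.
Start: joints at [1.041, 0.521, -0.036, 1.599, 0.021, 1.021, -0.113], TCP at [0.277, -0.56, 0.231] pointing down, gripper open.
Joint ranges: [-2.91, 2.91], [-0.3, 2.13], [-1.5, 1.42], [0.17, 2.43], [-1.26, 4.41], [0.16, 1.93], [-2.52, 2.52]. Speed limits (rad/s): [1.89, 1.89, 2.39, 2.39, 3.01, 3.01, 3.01].

### API

Orientations are given as [roll, pitch, yaw] about the fixed x, y, z axes, in that order (R = Rz(yaw) Ry(pitch) Rx(roll)).
In Python, from bench import * gives the robot as it stands. Calls block until the motion is done:
- goto(position, orientation): joint-space move of the TCP to a pose.
- servo_line(position, attitude=None, velocity=0.15): straight line of the TCP; attitude=None keeps the orientation; velocity is the mean speed in m/s.
- goto_joints(angles): joint-space move.
- open_gripper() and clamp(strength=None): open the fingers fully, or close them until they stop; strength is the grip in N (None keeps the last).
- dwell(seconds).
- solve_ik(position, orientation): joint angles nearest the present ones, or None.
- camera(name): name is "scene" or "top" or "wrist"; returns the picture (480x640x3 uint8, blue, green, red); there is no depth.
- get_calibration(name): a dict with "intrinsics" (3x3 intrinsics, pixels), "k1" (the pictures are not rectified: a ray, as slopes to the right and down, at radius r is drawn at 1 + k1 r^2 times it, then the intrinsics apply), "R" (3x3) and "t" (3): a world point X has camera coordinates R X + t. Camera axes: x right, y down, z forward; pixel columns grow to the right and rows downward; lengths in m; the calibration is good to about 2 mm. A picture is of the moment at which its call begins: read the wrist's pose just before it. get_calibration takes no time and is no camera call; for the wrist camera it gives the pose at the moment of the call.
A pose or a line that the arm cannot do raises Unreachable and nothing moves.
- job_done(): hands the job in, once; it reports no verdict.
Readings, each from a call of its own:
- get_clock(): time.
- get_qpos(): joint angles.
- get_joint_vel(): joint speeds.
- get_joint_torque(): joint torques, N m.
- get_eef_pos(): TCP position.
- get_tcp_rot(): TCP orientation.
- get_contact_force(): force on the tool from outside, world axes, zero at the start.
- get_ft_torque(): the same for the moment, N m.
- get_grip_width(): finger opening in m.
Only numpy, scipy, OpenCV 4.12 (cv2) and the standard library are available. Lean on these libraries where they do the work, as an engineer would, in place of code of your own. Each camera call takes 0.05 s, during which the arm holds its last target.

### The job

Get the tall wooden heel ready for drilling: stand it upright on the bed of the grey vice between the two jaws, flat breast side facing the stop jaw and rounded back towards the V jaw. Then squeeze both release tabs of the vice's knob and, keeping them squeezed, turn the knob clockwise until the V jaw pushes the heel against the stop jaw and you feel it take a snug grip of about 15 N, and let go so that the tabs spring out and lock it there. Never tighten beyond 20 N, which would mark the wood, and leave the other things on the bench where they are.

Things in the scene. Friction and masses are not known exactly. Their poses are not given: they have to be found in the camera images.
- vice: Heel-drilling vice, grey casting fixed to the bench. Origin: underside, on the clamping line, which is its y axis (z up): stop jaw at -y, V jaw sliding along y, gear head with knob at +y. Base plate 112 (x) by 272 mm (y -94 to +178), 14 mm thick; its flat top is the bed, 14 mm above the bench. Gear head 90 x 90 mm about y = +126 mm, top 46 mm above the bench.
- stop_face (a point): Middle of the steel face of the stop jaw, 23 mm above the bed; the face, 62 mm wide (vice x) and 30 mm high, looks to the vice's +y. It is bolted down and does not yield, but its setting along y differs by up to 9 mm from time to time.
- jaw_mid (a point): Bottom line of the shallow V (150 degrees) of the moving jaw, 23 mm above the bed, facing the stop jaw; jaw 56 mm wide, top 44 mm above the bench. Its rack moves 18 mm towards the stop jaw per radian of the knob; the jaw sits on springs: it yields only above 4 N, then 1 mm for each further 2 N (up to 11 mm).
- jaw: The moving V jaw itself (axes as the vice's; origin at the bottom of the V, 1 mm above the bed).
- knob (a joint): Knob angle, rad, clockwise from above positive, 0 = jaw fully open (it starts there), up to 1.6. Locked it stands in a notch (9 degrees apart); it turns only with both tabs in. Held still, it needs 0.018 N m per newton of jaw force, with 0.02 N m friction; turning fast adds drag. 0.7 to 1.4 rad is needed. Let go under load it slips back 0 to 12 degrees, losing up to 8 N, until the pawls catch.
- knob_grip (a point): On the knob's upright axis at the height to pinch the tabs: 81 mm above the bench, 14 mm below the top of the black knob (core 42 mm across). It turns with the knob: its x axis runs through the two tabs. The tooth ring (74 mm across) lies below: its teeth reach up to 24 mm below this point, so keep the fingertips above them.
- tab_left (a joint): Release tab on the -x side of the knob: m, 0 = sprung out (locked), 0.006 = fully in; up to 0.002 when its pawl leans on a tooth. Both tabs are black plates 20 mm wide, from 20 mm below to 10 mm above knob_grip; over their flat faces 60 mm when out, 48 mm when in. Each takes 1 N to start, 2.5 N fully in, and frees its pawl once 0.003 in: both must be in, so centre the pinch.
- tab_right (a joint): Release tab on the +x side of the knob, the same.
- heel: The tall wooden heel, D-shaped from above, loose, about 85 g. Origin: on its underside, 20 mm behind the flat breast. z up; the breast faces its own -y, the rounded back its +y. It stands upright on its dark rubber top-piece. It belongs in the vice with its axes along the vice's. The jaws start at least 9 mm wider apart than the heel.
- heel_mid (a point): Half-way up that heel, where to grasp it: on its middle line, 20 mm behind the breast. Heel 46 mm high, 46 mm wide (x); its sides are flat and parallel for the first 30 mm behind the breast. The rounded back is hand-shaped and not measured: it ends 27 to 35 mm from this point.
- heel_breast (a point): Middle of the heel's flat breast face, half-way up.
- low_heel: Bystander: a low flat heel of another shoe, 60 x 62 x 22 mm, beside the vice, not to be clamped.
- screwdriver: Bystander: screwdriver lying along the vice's far side.
- tin: Bystander: small open tin of brass tacks, 72 mm across, 20 mm high, behind the tall heel's breast.
- hammer: Bystander: hammer.
- glue: Bystander: jar of cement with white lid, 84 mm across, 62 mm high.
- shears: Bystander: shears.
- wrench: Bystander: spanner.
Things that resemble listed ones, but are neither listed nor needed, are in the scene too. There is more than one size of the heel; the job needs the middle-sized.

How it is judged:
On the way, in this order (a step that is already met when the one before it is completed fails the run):
1. the heel stands on the bed between the jaws, let go (z of heel_mid in the frame of vice below 0.04 m and angle between heel's own z axis and vertical below 0.08 rad and x of heel_mid in the frame of vice between -0.014 and 0.014 m and y of heel_mid in the frame of vice between -0.03 and 0.02 m and contact force between the fingers and heel below 0.1 N), for 0.2 s.
2. both release tabs are squeezed in (value of joint each of tab_left, tab_right above 0.003 m), for 0.2 s.
3. the V jaw has gripped the heel (contact force between jaw and heel above 5 N), for 0.1 s.
At the end, for the whole second after the job is handed in: Heel upright and flat on the bed (2 mm, 3 degrees), within 15 mm of the clamping line, flat breast within 2 mm of the stop jaw and square to it within 3.4 degrees; V jaw pressing it with 5 to 20 N; both tabs sprung out (under 2 mm in), so the knob is locked; all at rest (contact force between jaw and heel between 5 and 20 N and x of heel_mid in the frame of vice between -0.015 and 0.015 m and value of joint each of tab_left, tab_right below 0.002 m and y of heel_breast in the frame of stop_face below 0.002 m and angle between the y axis of heel and the y axis of vice, either way round below 0.06 rad and angle between heel's own z axis and vertical below 0.05 rad and z of heel_mid in the frame of vice below 0.039 m and linear speed of heel below 0.01 m/s); the robot touches nothing.
It fails at once if the V jaw presses the heel with more than 20 N (contact force between jaw and heel above 20 N).
It fails at once if another thing on the bench is shifted by more than 3 cm (distance of any of low_heel, screwdriver, tin, hammer, glue, shears, wrench from where it was at the start of the episode above 0.03 m).
It also fails if it takes over 54 s, if anything falls off the work surface, if the arm or the gripper's body presses on something with over 40 N, if the wrist force passes 120 N, or if a joint passes its speed limit or range.

## Working session

There is one attempt and no reset: what is moved stays moved. The work goes in short steps, each a Python script; the robot and the scene stay as the last script left them, time stands still between calls to the robot, and variables do not carry over. Pictures are saved under pics/ and viewed, and the job is handed in when it is done.

```bash
ls; mkdir -p pics; python3 - <<'E'
from bench import *
import cv2
for n in ("scene","top","wrist"):
    c=get_calibration(n); print(n,c)
    cv2.imwrite(f"pics/{n}0.png",camera(n))
print(get_clock(),get_eef_pos(),get_tcp_rot(),get_contact_force(),get_ft_torque(),get_grip_width())
E
```

```text
pics
scene {'intrinsics': array([[536.38531254,   0.        , 324.98501168],
       [  0.        , 536.38531254, 233.98580482],
       [  0.        ,   0.        ,   1.        ]]), 'k1': -0.12453462943597343, 'R': array([[ 0.68553423,  0.7279577 , -0.01097287],
       [ 0.52463299, -0.50439641, -0.68581666],
       [-0.50478019,  0.46439407, -0.72769163]]), 't': array([-0.36323997, -0.20172964,  1.41673261])}
top {'intrinsics': array([[473.84746692,   0.        , 315.70961514],
       [  0.        , 473.84746692, 240.59361616],
       [  0.        ,   0.        ,   1.        ]]), 'k1': -0.05979763503931618, 'R': array([[ 0.0215468 , -0.99970768,  0.0109673 ],
       [-0.98479829, -0.02311411, -0.17215707],
       [ 0.17236025, -0.00709114, -0.98500846]]), 't': array([-0.01363704,  0.52991949,  0.91914532])}
wrist {'intrinsics': array([[431.93626253,   0.        , 319.41519006],
       [  0.        , 431.93626253, 243.94762861],
       [  0.        ,   0.        ,   1.        ]]), 'k1': -0.06690813809026296, 'R': array([[ 0.4430408 , -0.89649897, -0.00210697],
       [-0.85823335, -0.42480731,  0.28805254],
       [-0.25913386, -0.12581075, -0.95761229]]), 't': array([-0.6230589 , -0.03710486,  0.38112988])}
0.15 [ 0.27720551 -0.55989732  0.23089382] [-3.14078932e+00  6.68625715e-05  4.59744272e-01] [-0.18694649 -0.3543941  -1.02541618] [-0.00222512 -0.05475726  0.00161489] 0.08556615737728628
```

View pics/top0.png

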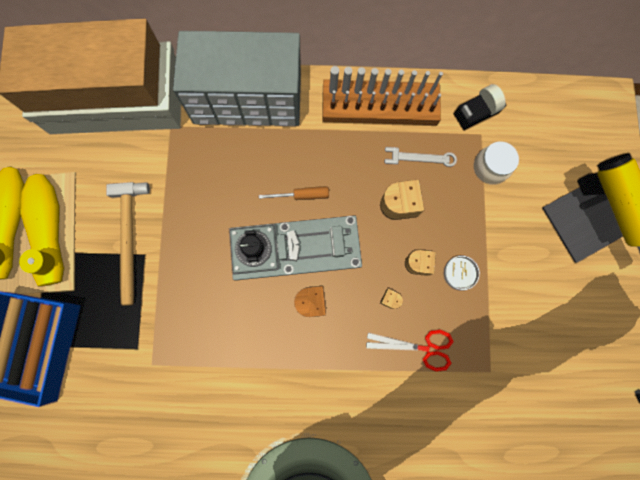

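View pics/scene0.png

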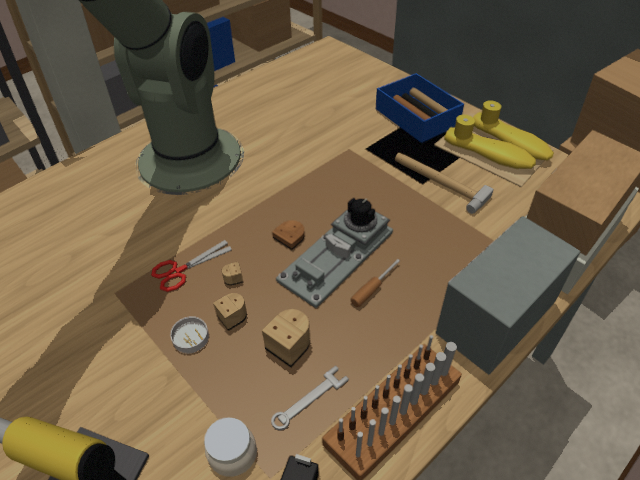

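View pics/wrist0.png

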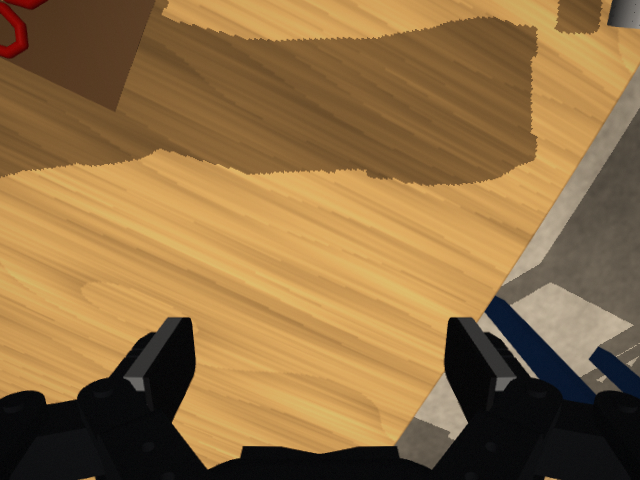

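```bash
cat > h.py <<'E'
import numpy as np, cv2
def ray(c,px):
    K=c["intrinsics"];k=c["k1"]
    d=np.array([(px[0]-K[0,2])/K[0,0],(px[1]-K[1,2])/K[1,1]]); u=d.copy()
    for _ in range(30): u=d/(1+k*(u@u))
    R=np.array(c["R"]);t=np.array(c["t"])
    return -R.T@t, R.T@np.array([u[0],u[1],1.])
def onplane(c,px,z):
    o,d=ray(c,px); return (o+d*(z-o[2])/d[2])
def proj(c,X):
    K=c["intrinsics"];q=np.array(c["R"])@np.asarray(X)+c["t"];u=q[:2]/q[2];u=u*(1+c["k1"]*(u@u))
    return np.array([K[0,0]*u[0]+K[0,2],K[1,1]*u[1]+K[1,2]])
E
python3 - <<'E'
from bench import *
from h import *
c=get_calibration("top")
im=cv2.imread("pics/top0.png")
for n,p,z in [("knob",(254,246),.09),("heelmid",(421,262),.046),("stop",(338,241),.052),("base c1",(231,226),.014),("c2",(357,215),.014),("c3",(361,268),.014),("c4",(233,279),.014),("tin",(462,272),.02)]:
    print(n,onplane(c,p,z).round(4))
cv2.imwrite("pics/z1.png",cv2.resize(im[190:320,220:490],None,fx=2.9,fy=2.9,interpolation=cv2.INTER_CUBIC))
for yaw in (1.57,-1.57,0,3.14):
  for p in [(0.5,-0.2,0.3),(0.5,0.13,0.08)]:
    print(yaw,p,solve_ik(p,[np.pi,0,yaw]))
E
```

```text
knob [0.509  0.1179 0.09  ]
heelmid [ 0.491  -0.2166  0.046 ]
stop [ 0.5293 -0.0468  0.052 ]
base c1 [0.5628 0.178  0.014 ]
c2 [ 0.5931 -0.0886  0.014 ]
c3 [ 0.4798 -0.0977  0.014 ]
c4 [0.4507 0.168  0.014 ]
tin [ 0.4753 -0.3088  0.02  ]
1.57 (0.5, -0.2, 0.3) [ 0.58615141  0.33631851 -0.41079856  1.72704281  0.14776203  1.10876704
  0.12899612]
1.57 (0.5, 0.13, 0.08) [ 0.00254276  0.61920593 -0.50259145  1.98304445  0.47597297  0.65624797
 -0.80687566]
-1.57 (0.5, -0.2, 0.3) [-0.41026537  0.46377461  0.97154709  1.77445159 -0.42103581  1.12854495
 -2.44312238]
-1.57 (0.5, 0.13, 0.08) [-1.04112825  0.90727064  1.04656294  2.03437408 -1.06857416  0.89165453
 -2.5126198 ]
0 (0.5, -0.2, 0.3) [ 0.32944249  0.31433893 -0.0761645   1.74025565  0.02656564  1.08799589
 -1.3261354 ]
0 (0.5, 0.13, 0.08) [-0.1958987   0.58355076 -0.23223398  1.99342529  0.23018023  0.58934712
 -2.15394639]
3.14 (0.5, -0.2, 0.3) [ 0.83103853  0.39162506 -0.74903277  1.71511852  0.28889671  1.14882749
  1.56918866]
3.14 (0.5, 0.13, 0.08) [ 0.21741767  0.70694126 -0.81544912  1.97243861  0.73246642  0.78543976
  0.54091942]
```

View pics/z1.png

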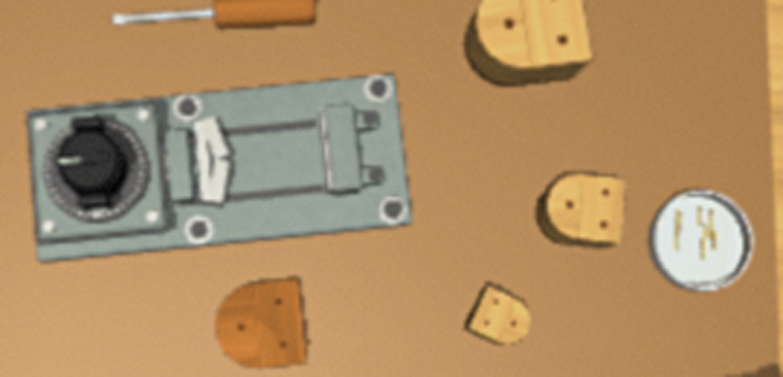

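```bash
python3 - <<'E'
from bench import *
from h import *
from scipy.spatial.transform import Rotation as Ro
c=get_calibration("wrist")
T=Ro.from_euler('xyz',get_tcp_rot()).as_matrix()
C=-c["R"].T@c["t"]
print("cam in tool",T.T@(C-get_eef_pos()),"axis",T.T@c["R"].T@[0,0,1])
q=[np.pi,0,1.683]
goto([0.50,-0.20,0.22],q)
print(get_clock())
c=get_calibration("wrist"); cv2.imwrite("pics/w1.png",camera("wrist")); np.save("w1.npy",c,allow_pickle=True)
goto([0.54,-0.02,0.24],q)
c=get_calibration("wrist"); cv2.imwrite("pics/w2.png",camera("wrist")); np.save("w2.npy",c,allow_pickle=True)
print(get_clock(),get_contact_force(),get_ft_torque())
E
```

```text
cam in tool [ 0.07378774 -0.00094604 -0.14353841] axis [-0.28797681 -0.00131824  0.95763648]
1.7083
2.575 [ 0.18594732 -0.37076061 -1.31563121] [-0.00855648  0.01229286 -0.04559437]
```

View pics/w1.png

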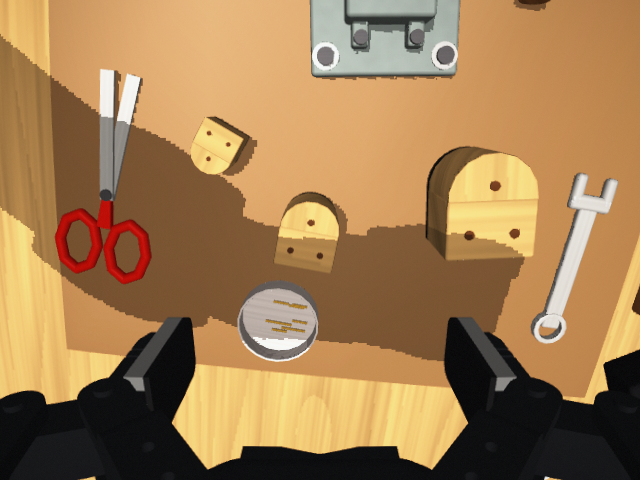

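View pics/w2.png

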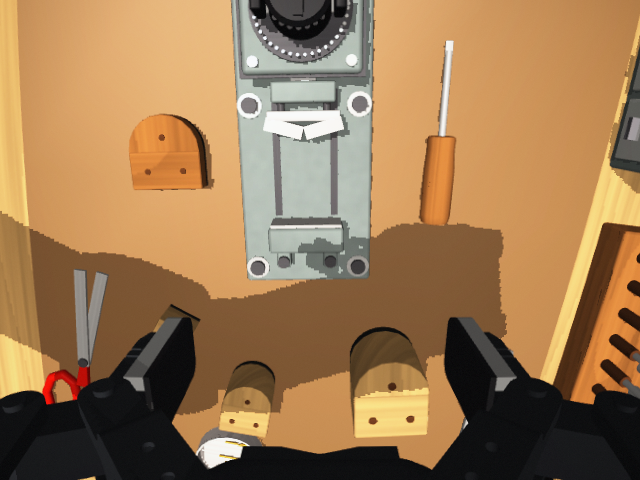

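```bash
python3 - <<'E'
import cv2
a=cv2.imread("pics/w1.png");b=cv2.imread("pics/w2.png")
cv2.imwrite("pics/z2.png",cv2.resize(a[180:290,250:360],None,fx=5,fy=5,interpolation=cv2.INTER_CUBIC))
cv2.imwrite("pics/z3.png",cv2.resize(b[70:290,225:385],None,fx=2.7,fy=2.7,interpolation=cv2.INTER_CUBIC))
E
```

```text
(no output)
```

View pics/z2.png

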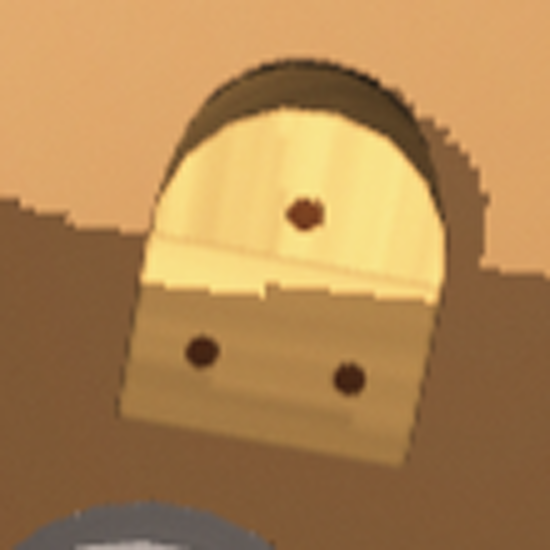

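View pics/z3.png

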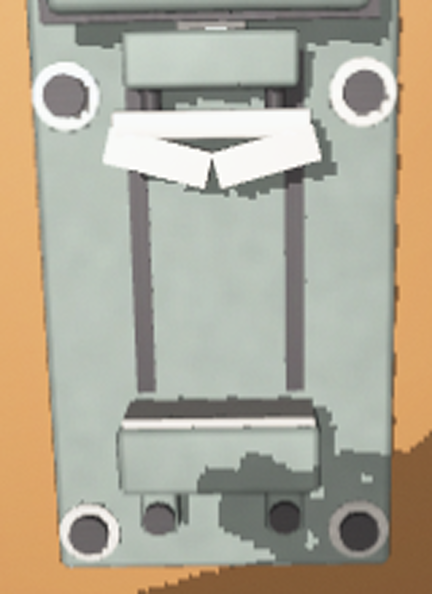

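```bash
python3 - <<'E'
from h import *
c1=np.load("w1.npy",allow_pickle=True).item();c2=np.load("w2.npy",allow_pickle=True).item()
print(-c1["R"].T@c1["t"],-c2["R"].T@c2["t"])
P=lambda p,z:onplane(c1,p,z)
L=P((273.6,263),.046);R=P((330.2,273),.046);B=P((308.6,200.6),.046);S=P((280,226.5),.046)
print("heel",L,R,B,S,np.linalg.norm(L-R),"yaw",np.arctan2(*(R-L)[[1,0]]), "side yaw",np.arctan2(*(S-L)[[1,0]])-np.pi/2)
bl,br=P((274.1,0),0),0
q=lambda x,y,z:onplane(c2,((x+.5)/2.7-.5+225,(y+.5)/2.7-.5+70),z)
w=[q(66,96,.017),q(363,93,.017),q(90,535,.017),q(358,530,.017)]
for v in w:print("washer",v)
print("mid line yaw",np.arctan2(*((w[0]+w[1])-(w[2]+w[3]))[[1,0]])-np.pi/2, [np.arctan2(*(a-b)[[1,0]]) for a,b in((w[1],w[0]),(w[3],w[2]))])
print("base",q(62,565,.014),q(388,565,.014),np.linalg.norm(q(62,565,.014)-q(388,565,.014)))
l=q(124,417,.052);r=q(318,417,.052)
print("stop",l,r,np.linalg.norm(l-r),np.arctan2(*(r-l)[[1,0]]))
print("V",q(212,188,.044),q(212,150,.044),q(104,162,.044),q(321,158,.044))
# washers in w1
a=P((325,55.5),.017);b=P((445.5,55),.017);print("w1 washers",a,b,np.arctan2(*(b-a)[[1,0]]))
print("w1 base",P((311.5,75),.014),P((457.5,76.5),.014))
E
```

```text
[ 0.49162091 -0.12747266  0.36344278] [0.53182725 0.05343842 0.38344114]
heel [ 0.46791322 -0.24143413  0.046     ] [ 0.51265729 -0.24488061  0.046     ] [ 0.49002313 -0.18951407  0.046     ] [ 0.47046582 -0.2116799   0.046     ] 0.044876607000262844 yaw -0.07687478199799468 side yaw -0.08558015731099955
washer [0.47380911 0.05505329 0.017     ]
washer [0.56271529 0.06568697 0.017     ]
washer [ 0.49119039 -0.0843316   0.017     ]
washer [ 0.57991042 -0.07263761  0.017     ]
mid line yaw 0.12386827642957066 [np.float64(0.11904013690831877), np.float64(0.1310523487990489)]
base [ 0.48211774 -0.09734121  0.014     ] [ 0.5921539  -0.08503428  0.014     ] 0.11072225461047024
stop [ 0.50243244 -0.03340811  0.052     ] [ 0.55891055 -0.02712493  0.052     ] 0.056826534414067986 0.11079415631812262
V [0.52122667 0.03419574 0.044     ] [0.52016228 0.044662   0.044     ] [0.49008711 0.03807971 0.044     ] [0.55099553 0.04588846 0.044     ]
w1 washers [ 0.49081725 -0.08385116  0.017     ] [ 0.58090385 -0.07288494  0.017     ] 0.12113384110008586
w1 base [ 0.48213261 -0.09856715  0.014     ] [ 0.59365814 -0.08665186  0.014     ]
```

```bash
python3 - <<'E'
from bench import *
from h import *
q=[np.pi,0,np.pi/2-0.082]
goto([0.4919,-0.2233,0.10],q)
servo_line([0.4919,-0.2233,0.012],velocity=0.1)
print(get_contact_force())
clamp(25)
print(get_clock(),get_contact_force(),get_grip_width(),get_eef_pos())
servo_line([0.4919,-0.2233,0.14],velocity=0.12)
c=get_calibration("wrist"); cv2.imwrite("pics/w3.png",camera("wrist")); np.save("w3.npy",c,allow_pickle=True)
print(get_clock(),get_contact_force(),get_grip_width())
cv2.imwrite("pics/s3.png",camera("scene"))
E
```

```text
[ 0.90843792 -0.08905851 -0.18525615]
5.0417 [-0.68494221  0.62651119  5.68119174] 0.04573381354139721 [ 0.49208493 -0.22342092  0.01240541]
6.3083 [ 0.13268911 -0.02372325 -0.95222643] 0.04547138539534595
```

View pics/w3.png

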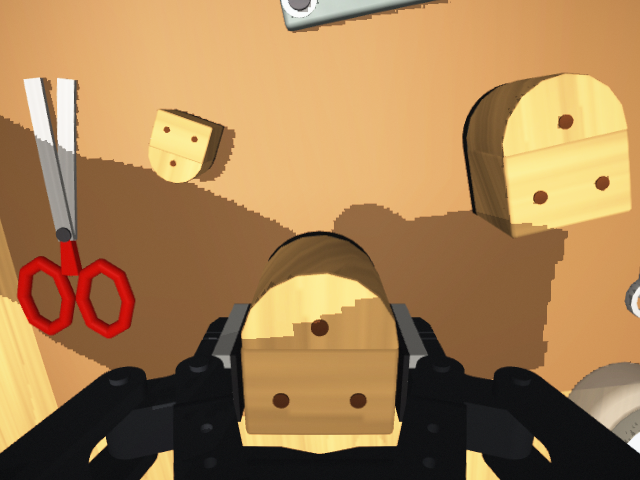

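View pics/s3.png

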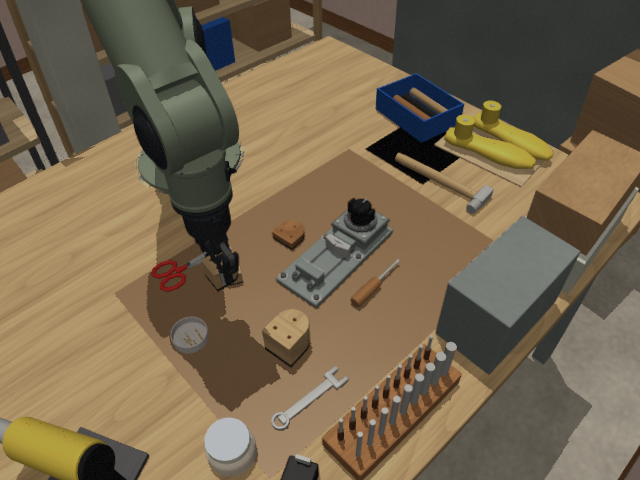

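```bash
python3 - <<'E'
from bench import *
from h import *
from scipy.spatial.transform import Rotation as Ro
c=np.load("w3.npy",allow_pickle=True).item()
p=get_eef_pos();T=Ro.from_euler('xyz',get_tcp_rot()).as_matrix()
zt=p[2]+0.046-0.0124
for px in [(245,433.5),(394,433.5),(240.5,349),(398.5,349),(320,273)]:
    print(T.T@(onplane(c,px,zt)-p))
print(p,get_tcp_rot())
E
```

```text
[-0.02029662 -0.02349808 -0.03358407]
[-0.02027251  0.02291765 -0.03363271]
[ 0.0096983  -0.02306862 -0.0335717 ]
[ 0.00970207  0.02253684 -0.03361949]
[ 0.03312226 -0.00010379 -0.03358575]
[ 0.49160599 -0.22309787  0.13932955] [-3.14054460e+00 -4.27681339e-04  1.48894516e+00]
```

```bash
python3 - <<'E'
from bench import *
from h import *
q=[np.pi,0,np.pi/2+0.121]
X=[0.527,-0.0064]
goto(X+[0.10],q)
c=get_calibration("wrist"); cv2.imwrite("pics/w4.png",camera("wrist")); np.save("w4.npy",c,allow_pickle=True)
print(get_clock(),get_eef_pos(),get_contact_force())
servo_line(X+[0.032],velocity=0.06)
f0=get_contact_force();print(get_clock(),f0)
z=0.032
while z>0.024:
    z-=0.001
    servo_line(X+[z],velocity=0.02)
    f=get_contact_force()
    if f[2]-f0[2]>2: break
print(get_clock(),z,f,get_eef_pos(),get_ft_torque())
c=get_calibration("wrist"); cv2.imwrite("pics/w5.png",camera("wrist")); np.save("w5.npy",c,allow_pickle=True)
E
```

```text
7.3 [ 0.52701035 -0.00757586  0.09996963] [ 0.40676919  0.43875875 -0.8886942 ]
8.5833 [ 0.41074243  0.90033394 -0.14441785]
10.0833 0.025999999999999995 [-2.87108918  0.07076701  7.85889348] [ 0.52711289 -0.00638625  0.02633648] [-0.01106587  0.49876253 -0.02643547]
```

View pics/w5.png

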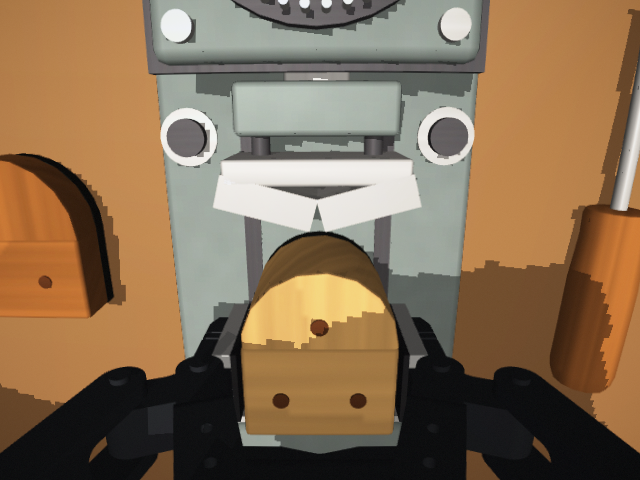

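View pics/w4.png

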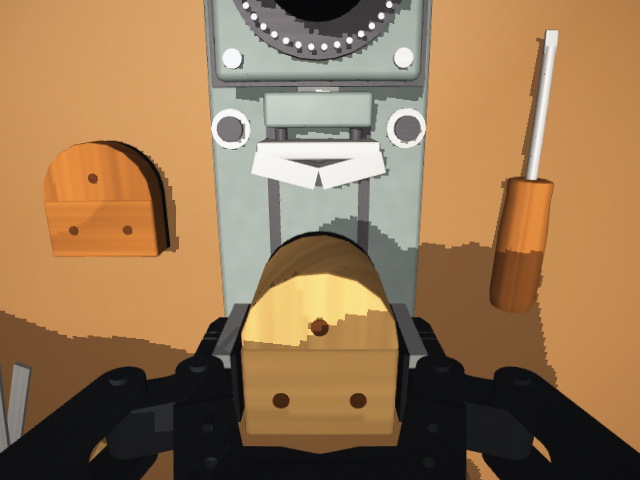

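```bash
python3 - <<'E'
from bench import *
from h import *
q=[np.pi,0,np.pi/2+0.121]
X=[0.527,-0.0064]
open_gripper()
servo_line(X+[0.10],velocity=0.15)
print(get_clock(),get_contact_force())
goto([0.520,0.05,0.20],q)
c=get_calibration("wrist"); cv2.imwrite("pics/w6.png",camera("wrist")); np.save("w6.npy",c,allow_pickle=True)
print(get_clock(),get_eef_pos(),get_contact_force(),get_ft_torque())
for k in range(2):
    pass
E
```

```text
11.25 [-0.07524736  0.18025133 -0.67547501]
11.8333 [0.51951935 0.04959026 0.19889554] [-0.4068925   0.25075263 -0.41306982] [-0.00526068  0.02706734 -0.0033089 ]
```

View pics/w6.png

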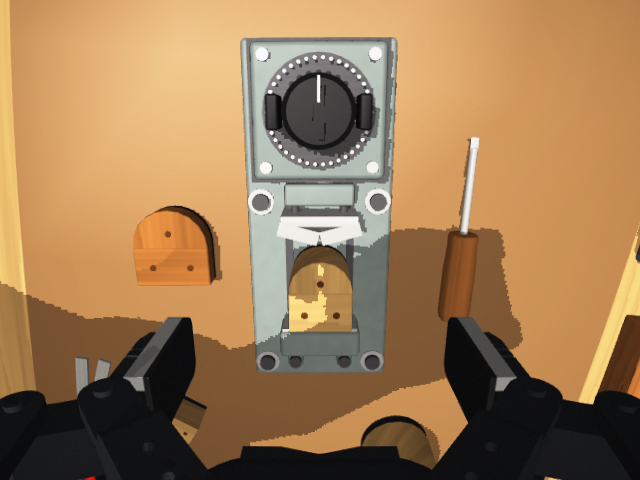

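```bash
python3 - <<'E'
from h import *
c=np.load("w6.npy",allow_pickle=True).item()
im=cv2.imread("pics/w6.png")
cv2.imwrite("pics/z6.png",cv2.resize(im[30:185,235:405],None,fx=3.8,fy=3.8,interpolation=cv2.INTER_CUBIC))
s=[onplane(c,p,.047) for p in[(262,54),(375.5,54),(265.5,168),(372.5,168)]]
print("screws",np.mean(s,0))
# ring of white teeth dots
g=cv2.inRange(im,(190,190,190),(255,255,255));n,l,st,ce=cv2.connectedComponentsWithStats(g[30:185,235:405])
p=[ce[i]+[235,30] for i in range(1,n) if st[i,4]<40 and 45<np.hypot(*(ce[i]+[235,30]-[319,111]))<62]
w=np.array([onplane(c,x,.057)[:2] for x in p])
A=np.c_[2*w,np.ones(len(w))];sol=np.linalg.lstsq(A,(w**2).sum(1),rcond=None)[0]
print(len(w),"ring",sol[:2],np.sqrt(sol[2]+sol[:2]@sol[:2]))
for px in [(319.5,111)]: print("knobtop",onplane(c,px,.095))
a,b=onplane(c,(273,111),.091),onplane(c,(365,111),.091);print("tabs",a,b,(a+b)/2,np.linalg.norm(a-b),np.arctan2(*(b-a)[[1,0]]))
o=np.array([.526,.0015]);print("nominal",o+.126*np.array([-np.sin(.121),np.cos(.121)]))
# heel check
l,r=onplane(c,(288.5,332),.06),onplane(c,(353,332),.06);print("breast",l,r,(l+r)/2,np.linalg.norm(l-r),np.arctan2(*(r-l)[[1,0]]))
E
```

```text
screws [0.51013085 0.12568979 0.047     ]
34 ring [0.50937997 0.12596072] 0.033545002513656184
knobtop [0.51051214 0.1262404  0.095     ]
tabs [0.48457389 0.12318617 0.091     ] [0.5358608  0.12940932 0.091     ] [0.51021735 0.12629774 0.091     ] 0.051663088361270385 0.12074968965245865
nominal [0.51079118 0.12657874]
breast [ 0.50659625 -0.02974096  0.06      ] [ 0.55341772 -0.02404118  0.06      ] [ 0.53000698 -0.02689107  0.06      ] 0.04716712583158155 0.12113830785397718
```

View pics/z6.png

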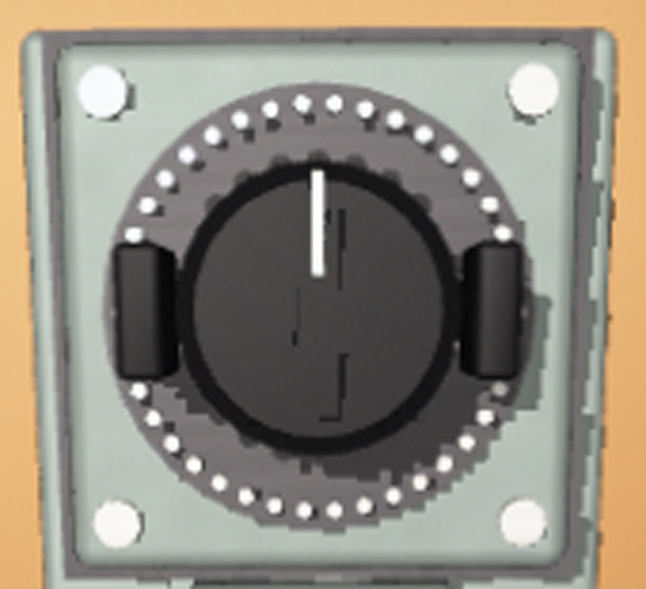

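```bash
cat > k.py <<'E'
from bench import *
from h import *
K=[0.5102,0.1262,0.0635]
Y0=np.pi/2+0.121
def tz(n=6):
    v=[]
    for _ in range(n):
        v.append(np.r_[get_contact_force(),get_ft_torque()]); dwell(0.01)
    return np.mean(v,0),np.std(v,0)[5]
E
python3 - <<'E'
from k import *
goto(K[:2]+[0.13],[np.pi,0,Y0])
servo_line(K,velocity=0.1)
print(get_clock(),solve_ik(K,[np.pi,0,Y0-1.4]))
dwell(0.2); print("free",tz())
clamp(40); dwell(0.3)
print(get_clock(),"pinched",tz(),get_grip_width(),get_eef_pos(),get_tcp_rot())
t=get_clock()
for a in (0.03,0.06,0.1):
    goto(K,[np.pi,0,Y0-a]); m,s=tz(4); print(a,get_clock()-t,m.round(3),s,get_grip_width(),get_tcp_rot()[2]-Y0)
cv2.imwrite("pics/s7.png",camera("scene")); cv2.imwrite("pics/w7.png",camera("wrist"))
E
```

```text
13.15 [-0.33591289  0.616126   -0.02624337  1.98506745  0.02946086  0.54075316
 -1.6615917 ]
free (array([ 9.76841689e-02,  2.58768020e-01, -3.31728227e-02,  1.29038339e-02,
        1.55622128e-03,  2.07792656e-04]), np.float64(0.02430958214447968))
14.2 pinched (array([-6.75212867e+00, -1.52219142e+00,  2.17569466e+01, -3.91028048e-01,
        1.65792153e+00,  5.70742764e-03]), np.float64(0.031784420748913744)) 0.045527986548592456 [0.51004865 0.1262569  0.06429547] [3.14148850e+00 3.99202497e-04 1.69187700e+00]
0.03 0.28330000000000055 [-6.847 -2.006 21.616 -0.424  1.615 -0.048] 0.029198601777023263 0.04541436854357526 -0.03005913971422758
0.06 0.5667000000000009 [-6.952 -1.804 21.828 -0.402  1.56  -0.056] 0.0208434684612228 0.045270143552955125 -0.060061182382418865
0.1 0.8499999999999996 [-6.1850e+00 -1.2730e+00  2.1158e+01 -4.3500e-01  1.4750e+00 -1.0000e-03] 0.014658182285413001 0.0453290198284984 -0.10019337070338441
```

View pics/w7.png

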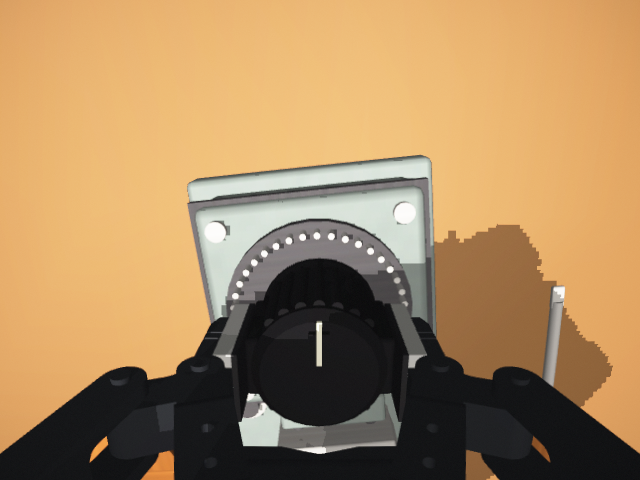

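```bash
python3 - <<'E'
from k import *
K[2]=0.0642
for a in (0.2,0.3,0.4,0.48,0.54):
    goto(K,[np.pi,0,Y0-a]); dwell(0.05); m,s=tz(10); print(a,get_clock(),m.round(3),round(s,3),get_grip_width(),get_tcp_rot()[2]-Y0)
    if m[5]>0.12: break
cv2.imwrite("pics/s8.png",cv2.resize(camera("scene")[190:310,260:420],None,fx=4,fy=4)); cv2.imwrite("pics/w8.png",camera("wrist"))
E
```

```text
0.2 15.5833 [-3.045 -1.054 11.538 -0.262  0.693 -0.031] 0.021 0.04489907847174108 -0.1999469383259742
0.3 15.9667 [-1.977 -1.259 10.625 -0.282  0.529 -0.02 ] 0.025 0.04436213138868492 -0.3000317467811482
0.4 16.35 [-1.506 -1.659 10.165 -0.316  0.337 -0.014] 0.034 0.044963609243030715 -0.40004024991785414
0.48 16.7333 [-0.616 -1.578  9.659 -0.369  0.198 -0.026] 0.02 0.044628836267309464 -0.48022055873967573
0.54 17.1167 [-0.193 -2.046  9.211 -0.393  0.091 -0.017] 0.027 0.04479240908030378 -0.540230562913047
```

View pics/s8.png

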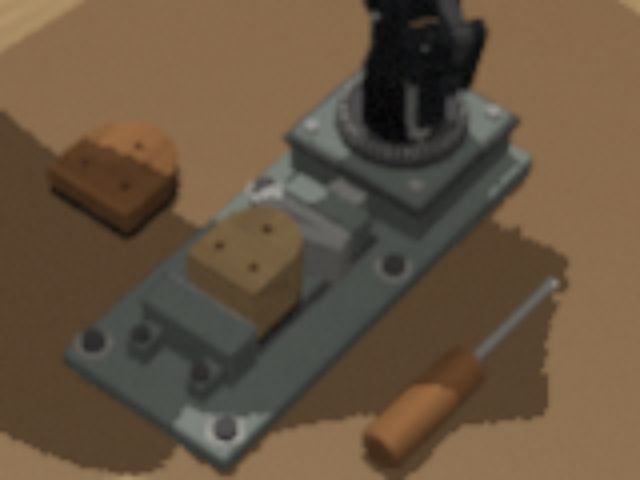

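View pics/w8.png

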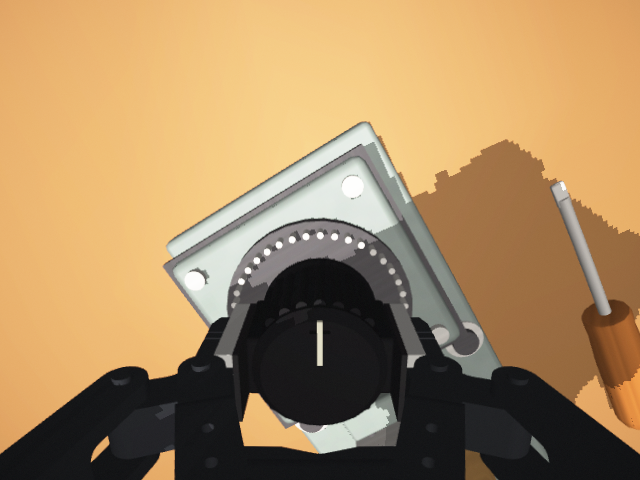

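```bash
python3 - <<'E'
from k import *
K[2]=0.0642
a=0.54
while a<1.3:
    a+=0.04
    goto(K,[np.pi,0,Y0-a]); dwell(0.05); m,s=tz(12); print(round(a,2),get_clock(),m.round(3),round(s,3),round(get_tcp_rot()[2]-Y0,4),get_qpos()[6].round(3))
    if abs(m[5]+0.02)>0.11: break
cv2.imwrite("pics/s9.png",cv2.resize(camera("scene")[190:310,260:420],None,fx=4,fy=4)); cv2.imwrite("pics/w9.png",camera("wrist"))
E
```

```text
0.58 17.6167 [ 1.740e-01 -1.878e+00  8.691e+00 -4.370e-01  3.000e-03 -1.900e-02] 0.024 -0.5802 -1.044
0.62 18.0167 [ 0.271 -2.05   8.64  -0.461 -0.066 -0.021] 0.018 -0.6202 -1.074
0.66 18.4167 [ 0.499 -2.167  8.739 -0.499 -0.125 -0.014] 0.026 -0.6603 -1.104
0.7 18.8167 [ 0.903 -2.322  8.373 -0.546 -0.185 -0.009] 0.038 -0.7003 -1.134
0.74 19.2167 [ 1.259 -2.547  8.133 -0.583 -0.233 -0.027] 0.031 -0.7404 -1.164
0.78 19.6167 [ 1.336 -2.658  8.167 -0.622 -0.32   0.02 ] 0.028 -0.7803 -1.194
0.82 20.0167 [ 1.947 -2.949  7.985 -0.675 -0.369  0.065] 0.032 -0.8203 -1.223
0.86 20.4167 [ 2.107 -3.327  7.612 -0.745 -0.421  0.12 ] 0.021 -0.8603 -1.253
```

View pics/s9.png

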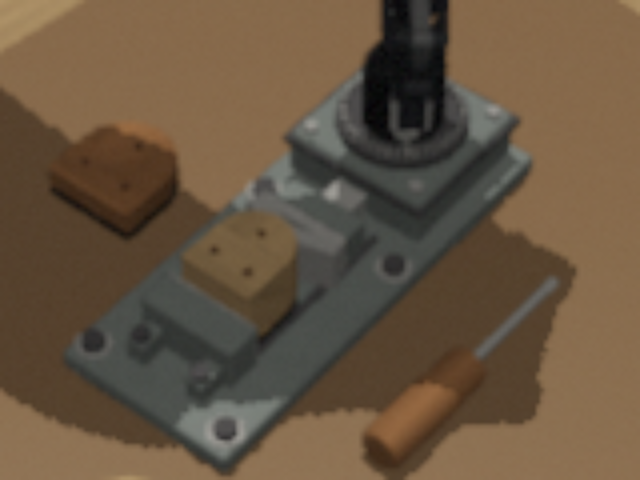

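```bash
python3 - <<'E'
from k import *
K[2]=0.0642
a=0.86
while a<1.12:
    a+=0.02
    goto(K,[np.pi,0,Y0-a]); dwell(0.1); m,s=tz(20); F=(m[5]+.019)/.018; print(round(a,2),get_clock(),m.round(3)[[0,1,2,5]],round(F,2),round(get_tcp_rot()[2]-Y0,4),get_grip_width().round(4))
    if F>13.5: break
cv2.imwrite("pics/w10.png",camera("wrist"))
E
```

```text
Traceback (most recent call last):
AttributeError: 'float' object has no attribute 'round'
```

```bash
cat > t.py <<'E'
from k import *
import sys
K[2]=0.0642
a=float(sys.argv[1]); F=0
print(get_clock(),get_tcp_rot()[2]-Y0)
while a<1.15:
    m,s=tz(20); F=(m[5]+.019)/.018; print(round(a,2),get_clock(),m.round(3)[[0,1,2,5]],round(F,2),round(get_tcp_rot()[2]-Y0,4),get_grip_width())
    if F>float(sys.argv[2]): break
    a+=0.02
    goto(K,[np.pi,0,Y0-a]); dwell(0.1)
cv2.imwrite("pics/w10.png",camera("wrist"))
E
python3 t.py 0.88 13.5
```

```text
21.0333 -0.8802762801813191
0.88 21.2 [ 2.242 -3.197  7.794  0.117] 7.56 -0.8803 0.04480011379801808
0.9 21.7167 [ 2.385 -3.57   7.431  0.126] 8.07 -0.9004 0.04467807100533779
0.92 22.2333 [ 2.236 -3.634  7.466  0.147] 9.23 -0.9203 0.04500968015859806
0.94 22.75 [ 2.443 -3.667  7.42   0.161] 10.02 -0.9403 0.045102959887309876
0.96 23.2667 [ 2.709 -3.703  7.491  0.155] 9.65 -0.9603 0.04474289522124264
0.98 23.7833 [ 2.716 -3.94   7.505  0.193] 11.79 -0.9803 0.04472969045023925
1.0 24.3 [ 2.788 -4.042  7.191  0.174] 10.73 -1.0003 0.04473715804819696
1.02 24.8167 [ 2.931 -4.339  7.248  0.2  ] 12.16 -1.0203 0.04482232564624789
1.04 25.3333 [ 3.107 -4.135  7.096  0.224] 13.52 -1.0403 0.044913312436523065
```

```bash
python3 - <<'E'
from k import *
K[2]=0.0642
goto(K,[np.pi,0,Y0-1.065]); goto(K,[np.pi,0,Y0-1.09]); dwell(0.2)
m,s=tz(40); print((m[5]+.019)/.018,m.round(3))
open_gripper(); dwell(0.2)
print(get_clock(),tz()[0].round(3))
servo_line(K[:2]+[0.135],velocity=0.1)
goto([0.520,0.05,0.22],[np.pi,0,Y0]); 
c=get_calibration("wrist"); cv2.imwrite("pics/w11.png",camera("wrist")); np.save("w11.npy",c,allow_pickle=True)
print(get_clock(),get_eef_pos(),tz()[0].round(3))
E
python3 -c "
import cv2;b=cv2.imread('pics/w11.png');cv2.imwrite('pics/z11.png',cv2.resize(b[40:370,235:405],None,fx=1.8,fy=1.8,interpolation=2))"
```

```text
14.496487523803362 [ 3.212 -4.602  7.003 -1.044 -0.7    0.242]
27.1 [-0.001 -0.187  0.09   0.017  0.    -0.02 ]
29.1417 [0.5197541  0.05037759 0.21942894] [ 0.158 -0.169  0.377  0.013  0.015  0.01 ]
```

View pics/z11.png

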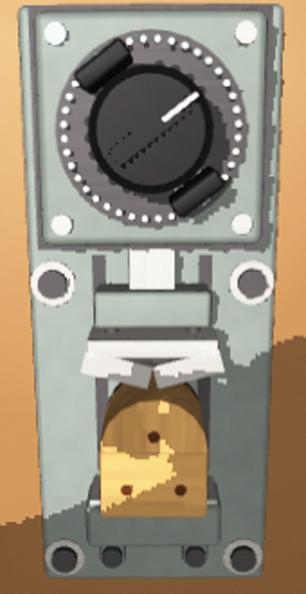

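```bash
python3 - <<'E'
from h import *
c=np.load("w11.npy",allow_pickle=True).item()
q=lambda x,y,z:onplane(c,((x+.5)/1.8-.5+235,(y+.5)/1.8-.5+40),z)
a,b=q(104,62,.091),q(199,192,.091)
print((a+b)/2,np.linalg.norm(a-b),"knob",.121-np.arctan2(*(b-a)[[1,0]]))
a,b=q(165,120,.095),q(198,96,.095)
print("pointer knob",np.pi/2+.121-np.arctan2(*(b-a)[[1,0]]))
l,r=q(101,514,.06),q(208,516,.06);m=(l+r)/2
print("breast",m,np.linalg.norm(l-r),np.arctan2(*(r-l)[[1,0]]))
d=m[:2]-[.526,.0015];print("breast vice",d@[np.cos(.121),np.sin(.121)],d@[-np.sin(.121),np.cos(.121)])
im=cv2.imread("pics/w11.png");cv2.imwrite("pics/z12.png",cv2.resize(im[220:370,255:385],None,fx=4.5,fy=4.5,interpolation=2))
E
```

```text
[0.5104711  0.12665127 0.091     ] 0.05304821413859635 knob 0.9262666686358276
pointer knob 0.9579919459587625
breast [ 0.53029016 -0.03203797  0.06      ] 0.046291188766827245 0.09861311743014986
breast vice 0.0002105954741257847 -0.03381059782828019
```

View pics/z12.png

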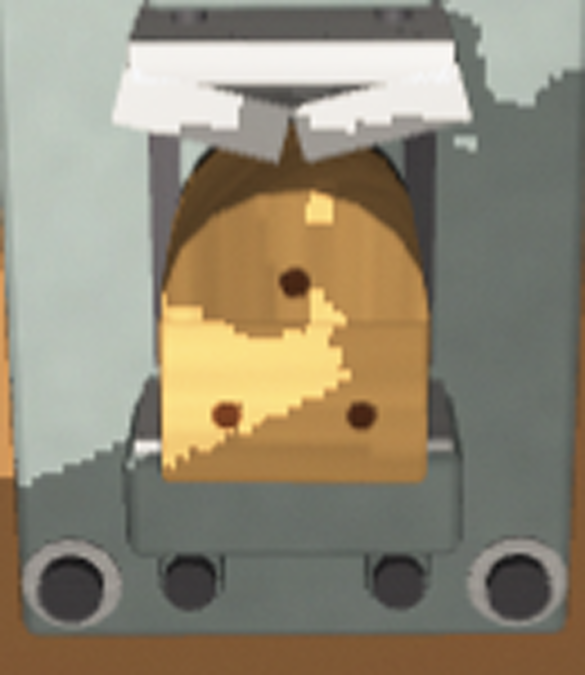

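```bash
python3 - <<'E'
from bench import *
print(get_clock(),get_contact_force()); job_done(); print(get_clock())
E
```

```text
29.1917 [ 0.38863165  0.6598374  -0.17826341]
the job is handed in; nothing more can be done
the job is handed in; nothing more can be done
```

The middle-sized heel is clamped upright in the vice, breast against the stop jaw, and I handed the job in at 29.2 s of the 54 s allowed. No verdict came back.

I picked the heel up by its sides, stood it on the bed about 4 mm clear of the stop jaw, and let go. Then I pinched both tabs and turned the knob clockwise to 1.09 rad, where the wrist torque read about 14.5 N of jaw force, and released it.

**Knob and tabs:** In the last picture the knob stands at about 0.94 rad, measured as 0.93 from the tabs and 0.96 from the pointer. That matches the 0.942 rad notch. The tabs look as far apart as before the pinch, so I take them as sprung out.

**Grip:** I estimate about 9 N is left, inside 5 to 20 N. It comes from the slip-back angle; I did not measure it after release.

**Heel position:** The breast is within 1 mm of the clamping line. By eye it is square to the base plate.

**Disagreements:**
- The breast measured 1.8 mm past my earlier estimate of the stop face. I put this down to camera error, since the heel can only rest against the face.
- Its angle from my pixel picks was 0.099 rad against 0.121 rad for the vice. That 0.022 rad difference is within the picking error and the limit.

The robot touched nothing at the end. I saw no sign that anything else had moved, but I did not measure the other things again.

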